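Torque the strap-clamp bolt with the breakaway wrench

TASK

Fit the breakaway torque wrench over the square bolt of the strap clamp, fully down on its collar, and tighten the bolt clockwise until the wrench gives way at its knuckle. Stop there so that the bolt is not over-tightened, then take the wrench off and lay it flat on the bench well clear of the clamp. Do not force the clamp, do not let go of the wrench in the air, and leave the other things where they are.

Things in the scene. Friction and masses are not known exactly. Their poses are not given: they have to be found in the camera images.
- handle_mid (a point): Centre of the wrench's black grip, half-way up, 9 mm above its flat underside. Bar 18 mm wide and high, from 38 mm ahead of this point to 58 mm behind. x: along the handle to the head; z up. The wrench (0.27 kg) lies flat and straight at the start; socket axis 115 mm ahead, knuckle pin 85 mm ahead. Bent, it is still flat.
- wrench: The same wrench by its handle; the origin is on the underside, straight below handle_mid, with the same axes.
- socket (a point): Centre of the wrench's square socket, level with the wrench's underside. Round steel head 43 mm across, 18 mm high, with a square hole 24 mm wide right through; x: away from the knuckle pin (30 mm behind), at right angles to two sides of the hole; z up.
- wrench_head (a joint): The wrench's breakaway knuckle (rad), 0 = straight. It gives when the handle is pulled clockwise (from above) against a tight bolt: about 0.5 Nm at the knuckle to start, less after that, up to a stop at 0.25 (head then points anticlockwise of the handle). It stays bent. Past the stop all the pull goes into the bolt.
- bolt_seat (a point): On the upright bolt's axis, on top of its round collar (36 mm wide), 51 mm above the bench: the wrench's underside rests here when fully down. Above it the oiled square head, 22 mm wide, 13 mm high, 16 mm wide on top (taper over 8 mm). x, y: square to its flats, turning with it. One of the 4 fits has the handle pointing from the bolt 60 (+-30) degrees right of ahead (+x): room to turn clockwise, to the robot.
- clamp_bolt (a joint): Clockwise turn of the bolt seen from above (rad), 0 to 0.3 at the start. It turns against 0.1 to 0.3 Nm at first, then 0.8 Nm more per rad; it is tight enough when the knuckle gives. It stays, or springs back slightly.
- fixture: The strap clamp, fixed to the bench: base plate 120 x 90 x 10 mm, an aluminium strap along its x axis (top 45 mm up, all the rest of it lower) that holds down a dark microphone sleeve lying along y; the bolt stands through the strap above the origin, which is on the bench. z up.
- tape_roll: Bystander: yellow roll of tape lying flat, 63 mm across, 19 mm high; origin under its centre.
- felt_pen: Bystander: black pen lying down, 138 mm long, 12 mm high; origin under its centre.
- flux_bottle: Bystander: red dropper bottle, 36 mm across, 78 mm high; origin under its centre.
- pliers_long: Bystander: orange-handled pliers lying flat, 102 x 45 x 9 mm; origin under its centre.
- glue_tube: Bystander: small white tube lying down, 50 mm long, 17 mm high; origin under its centre.
- mic_sleeve: Bystander: black upright microphone sleeve with brown top, 36 mm across, 104 mm high; origin under its centre.
There are look-alikes about, which are no part of the job. There is more than one size of the fixture; the job needs the larger.

How it is judged:
By the outcome, as a careful person would: the job done as asked, in the order asked, and still so for the second after the job is handed in, with the robot touching nothing.
It also fails if it takes over 69 s, if anything falls off the work surface, if the arm or the gripper's body presses on something with over 40 N, if the wrist force passes 120 N, or if a joint passes its speed limit or range.

ROBOT

A 7-joint arm with a two-finger parallel gripper is mounted at the origin on a cart in front of the work surface, level with it; the furniture and walls round the work are solid. World frame = base frame: x ahead of the robot, y to its left, z up, the work surface at z = 0. Lengths are in mm, angles in rad, forces in N, time in s.
With the tool pointing down it reaches from about 425 to 925 mm from the base axis. Payload 6.8 kg.
Tool frame: the origin (TCP) lies at the centre of the arm's flange, where the gripper is bolted on; the fingertips stand 182 mm ahead of it and the grasp point (between the pads) lies 163 mm ahead of it (robot.tip_extent is the distance from the TCP to the fingertips, in mm); z points along the fingers, y is the line along which they close (so a half turn about z gives the same grasp; the last joint's range is limited). The gripper opens to 88 mm and grips with 3 to 60 N. Pads are 20 mm wide; open, the fingers measure 115 mm over their backs; the gripper's body (75 mm by 178 mm) begins 61 mm behind the grasp point.
Start: joints at [-1.442, 0.477, 0.022, 1.555, -0.011, 1.109, -0.083], TCP at [158.347, 656.177, 404.664] pointing down, gripper open.
Joint ranges: [-2.96, 2.96], [-0.34, 2.1], [-1.41, 1.46], [0.24, 2.44], [-1.37, 4.51], [0.17, 1.92], [-2.96, 2.96]. Speed limits (rad/s): [2.39, 2.39, 3.14, 3.14, 3.14, 3.14, 3.14].

INTERFACE

Orientations are given as a 3x3 rotation matrix whose columns are the frame's x, y, z axes.
In Python, from plant import robot gives the robot as it stands.
- The arm moves only by the tool apply_moves, never from a script. Its argument "targets" is a list of rows, each an object with "offset": the shift along the tool's x, y, z in cm, a list of three; "yaw": the turn about the tool's z in rad. A call has exactly 5 rows; each row shifts and turns the commanded pose from where the row before left it, along the tool's axes as they then stand; what a row does not reach is not made up. A row lasts 1/8 s, in which the tool goes at most 62.5 mm and 10.7 degrees, less where a joint would pass 70% of its speed; a pose out of reach is approached as far as the arm can. A call is refused whole if a number of a shift passes 6.25 or a number of a turn 0.188, either way. A call with a gripper value outside its range is refused whole. "fingers" is the opening, from -1 (shut) to 1 (fully open), so that 0 is half open, set as the call begins (left out, the last holds). The fingers move at their own pace and stop on an object; "force" is the grip in N (left out, the last holds). Time passes only in rows, so rows that do not move let the fingers close, or fill a call up. It gives the time, the measured TCP pose, the force, the opening and the grip force at its end, in the units of the state.
- robot.sense(): the state, without advancing time (a new reading comes with each control period).
- robot.read_camera(name): name is "side" or "top"; returns the picture (384x512x3 uint8, red, green, blue); there is no depth.
- robot.camera_info(name): a dict with "fx", "fy", "cx", "cy" (pixels), "distortion" ([k1, k2, p1, p2, k3] as OpenCV has them; the pictures are not rectified), "rvec" (rotation vector, rad) and "tvec" (3), from world to camera coordinates, as OpenCV has them. Camera axes: x right, y down, z forward; pixel columns grow to the right and rows downward; lengths in mm; the calibration is good to about 2 mm. A picture is of the moment at which its call begins. camera_info takes no time and is no camera call.
- robot.close_job(): hands the job in; it is judged then, once.
The state is a dict: "time_s": time; "joint_pos": joint angles; "qd": joint speeds; "effort": joint torques, N m; "tcp_pos": TCP position; "ee_rot": TCP orientation; "contact_force": force on the tool from outside, world axes, zero at the start; "moment": the same for the moment, N m; "grip_width": opening from 0.0 (shut) to 1.0 (fully open); "gripper_force": force on a finger pad.
Only numpy, scipy, OpenCV 4.12 (cv2) and the standard library are available. Lean on these libraries where they do the work, as an engineer would, in place of code of your own. Each camera call takes 0.05 s, during which the arm holds its last target. There are 200 camera calls.

## Working session

There is one attempt and no reset: what is moved stays moved. The work goes in short steps, Python scripts to look and compute and a tool call to move; the robot and the scene stay as the last step left them, time stands still between calls to the robot, and variables do not carry over. Pictures are saved under pics/ and viewed, at most 13 in all, crops included, and the job is handed in when it is done.

Besides the shell and the picture viewer there is one more tool, called as name(argument=value, ...) on one line, values as JSON. apply_moves: Moves the arm, as the interface text tells. Its arguments: {"type":"object","properties":{"targets":{"type":"array","items":{"type":"object","properties":{"offset":{"type":"array","items":{"type":"number"}},"yaw":{"type":"number"}}}},"fingers":{"type":"number"},"force":{"type":"number"}},"required":["targets"]}

```bash
ls; mkdir -p pics; python3 - <<'E'
from plant import robot
import cv2,numpy as np
for n in("side","top"):
    cv2.imwrite(f"pics/{n}0.png",cv2.cvtColor(robot.read_camera(n),cv2.COLOR_RGB2BGR))
    i=robot.camera_info(n);print(n,i)
    R=cv2.Rodrigues(np.array(i["rvec"],float))[0];print(-R.T@np.array(i["tvec"]).ravel())
s=robot.sense();print(s)
E
```

```text
pics
side {'fx': 421.2775896051924, 'fy': 421.2775896051924, 'cx': 251.1784411959432, 'cy': 186.53099960324357, 'distortion': array([0.00933084, 0.        , 0.        , 0.        , 0.        ]), 'rvec': array([ 0.43580871, -2.66205882,  1.34215992]), 'tvec': array([496.98169116, 239.19446403, 975.2790799 ])}
[283.67436179 766.65507185 766.25252622]
top {'fx': 405.870881862697, 'fy': 405.870881862697, 'cx': 258.58239593161125, 'cy': 195.99526844363163, 'distortion': array([0.01612364, 0.        , 0.        , 0.        , 0.        ]), 'rvec': array([ 2.15101137, -2.20545575,  0.10485319]), 'tvec': array([-113.48798233,  592.67608944,  939.27768314])}
[ 503.00403293 -121.08610028  989.29880943]
{'time_s': 0.1, 'joint_pos': array([-1.44211007,  0.47770792,  0.02230447,  1.55629169, -0.01154959,
        1.1093306 , -0.0831007 ]), 'qd': array([-0.00076191, -0.00084658,  0.00064067, -0.00074121,  0.00052236,
        0.00145674, -0.00021384]), 'effort': array([ 3.16804966e-03, -5.84091496e+01,  1.53939620e+00, -2.73312593e+01,
       -5.42248611e-02,  1.31263564e-02,  6.01948818e-05]), 'tcp_pos': array([158.24844002, 655.94589248, 403.8100592 ]), 'ee_rot': array([[-9.72104330e-01,  2.34548643e-01, -3.24912932e-04],
       [ 2.34548861e-01,  9.72103050e-01, -1.57863023e-03],
       [-5.44167268e-05, -1.61080125e-03, -9.99998701e-01]]), 'contact_force': array([-1.16151287,  1.03810899,  0.56891468]), 'moment': array([-0.03286273,  0.07106777,  0.01401687]), 'gripper_force': 0.0, 'grip_width': 1.0059180625686421}
```

View pics/side0.png

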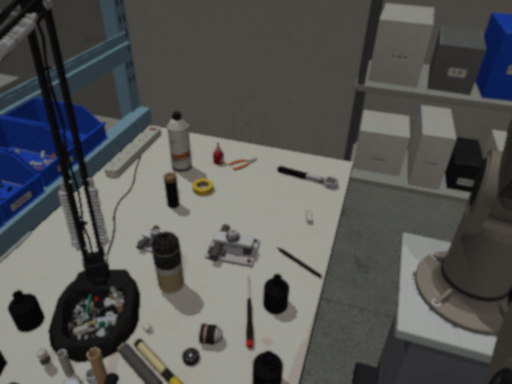

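View pics/top0.png

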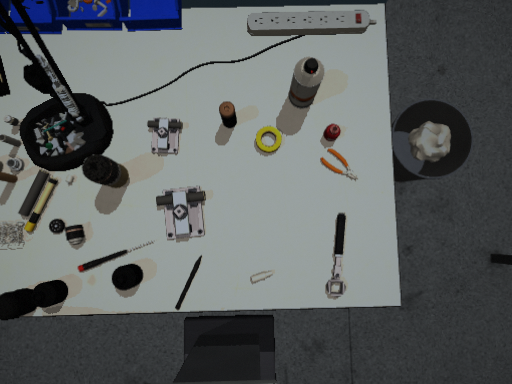

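Top view: the large clamp is at (181,211) and the smaller look-alike at (164,134). The wrench handle is near (341,230), with its head at (335,287). I'll zoom in on both.

```bash
cat > h.py <<'E'
import cv2,numpy as np
from plant import robot
def cam(n):
    i=robot.camera_info(n);K=np.array([[i["fx"],0,i["cx"]],[0,i["fy"],i["cy"]],[0,0,1]])
    return K,np.array(i["distortion"]),np.array(i["rvec"]),np.array(i["tvec"],float)
def ray(n,uv,z):
    K,d,r,t=cam(n);p=cv2.undistortPoints(np.array(uv,float).reshape(-1,1,2),K,d)[:,0]
    R=cv2.Rodrigues(r)[0];c=-R.T@t;D=np.c_[p,np.ones(len(p))]@R
    return c+D*((z-c[2])/D[:,2])[:,None]
def proj(n,P):
    K,d,r,t=cam(n);return cv2.projectPoints(np.array(P,float).reshape(-1,1,3),r,t,K,d)[0][:,0]
def grab(n): return cv2.cvtColor(robot.read_camera(n),cv2.COLOR_RGB2BGR)
def crop(im,u0,v0,w,h,W=400,H=300): return cv2.resize(im[v0:v0+h,u0:u0+w],(W,H),interpolation=cv2.INTER_CUBIC)
E
python3 - <<'E'
from h import *
t=cv2.imread("pics/top0.png");s=cv2.imread("pics/side0.png")
a=np.vstack([np.hstack([crop(t,145,180,80,60),crop(t,285,205,120,90)]),np.hstack([crop(s,195,215,80,60),crop(s,270,145,80,60)])])
cv2.imwrite("pics/z0.png",a)
E
```

```text
(no output)
```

View pics/z0.png

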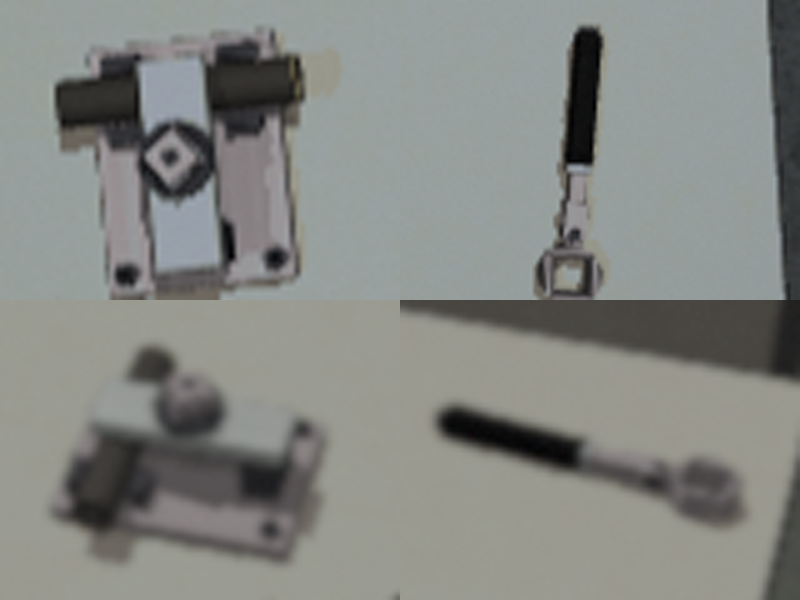

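The zooms show the clamp's bolt, a square rotated about 45° in the image, at top-view pixel ≈(179,211.5). The wrench's black grip runs from ≈(343,214) to (339,254), and its socket is at ≈(336,287). Next I'll measure with masks.

```bash
python3 - <<'E'
from h import *
t=cv2.imread("pics/top0.png");g=cv2.cvtColor(t,cv2.COLOR_BGR2GRAY)
print(g[203:221,171:189])
# bolt square
c=cv2.resize(g[200:224,168:192],None,fx=8,fy=8,interpolation=cv2.INTER_CUBIC)
def blobs(m,lo,hi):
    out=[]
    for k in cv2.findContours(m,cv2.RETR_EXTERNAL,cv2.CHAIN_APPROX_NONE)[0]:
        if lo<cv2.contourArea(k)<hi: out.append(k)
    return out
for th in (90,110,125):
    for k in blobs((c>th).astype(np.uint8),800,8000):
        (x,y),wh,a=cv2.minAreaRect(k);u=np.array([(x-3.5)/8+168,(y-3.5)/8+200])
        b=(cv2.boxPoints(cv2.minAreaRect(k))-3.5)/8+[168,200];P=ray("top",b,64);e=P[1]-P[0];e2=P[2]-P[1]
        print("bolt",th,u,np.array(wh)/8,a,ray("top",u,64)[0],np.degrees(np.arctan2(e[1],e[0])),np.hypot(*e[:2]),np.hypot(*e2[:2]))
# handle
o=np.array([325,205]);c=cv2.resize(g[205:262,325:355],None,fx=8,fy=8,interpolation=cv2.INTER_CUBIC)
for th in (60,80,100):
    for k in blobs((c<th).astype(np.uint8),6000,1e6):
        b=(cv2.boxPoints(cv2.minAreaRect(k))-3.5)/8+o;P=ray("top",b,15)
        i=np.argmax([np.hypot(*(P[j]-P[j-1])[:2]) for j in range(4)]);e=P[i]-P[i-1];e=e if e[0]<0 else -e
        w=np.hypot(*(P[(i+1)%4]-P[i])[:2])
        print("handle",th,P.mean(0),"dir",np.degrees(np.arctan2(e[1],e[0])),np.hypot(*e[:2]),w)
# socket
c=g[276:297,325:346];print(c)
E
```

```text
[[ 30  27 119 159 159 158 159 146 145 134 143 155 157 158 158 117  61  62]
 [ 43  36  96 158 159 133 117  98 105  75  91 111 123 145 158 126  72  95]
 [ 50  46  79 157 134  79  49  38  83  53  35  41  57  97 129 128  84 122]
 [ 51  49  62 125  81  49  41  93 126  73  52  33  39  43  69 109  74 122]
 [ 47  43  52  63  49  41 101 139 149 123  69  57  35  40  45  64  66 122]
 [ 53  62  45  48  43 106 143 148 150 150 117  72  64  36  40  41  57 122]
 [ 75  79  50  46 110 146 137 127 120 134 148 116  84  76  43  38  39 121]
 [122  97  57 110 150 148 102  76  60 108 148 149 117  93  57  40  35 121]
 [148 107  46 138 149 149  86  49  45  83 146 147 145  83  85  45  37 111]
 [149  94  27  85 142 147 124  62  75 116 145 144 113  69  70  48  36 100]
 [149  96  31  26  96 143 149 118 125 148 142 116  59  35  38  47  32  90]
 [150 123  38  37  27  99 148 149 148 139 112  88  41  38  48  46  65  80]
 [150 143  63  49  40  28 113 149 134 117  81  68  38  46  49  47 114  84]
 [149 144  82  57  48  29  46 120 109  95  65  37  46  48  47 113 137  87]
 [152 145  86  70  71  36  28  57  80  67  38  46 
[... 3884 characters left out ...]
3  67 129  83 108 142 148 151 153 153 154 139  96  48  37  70
  126 106 114]
 [116  86  57  64 131  83 119 144 146 148 148 149 148  99  79  46  40  74
  123 111 124]
 [114 105  86  65 135  85 112 120 124 125 127 130 131  91  63  40  41  75
  122 121 147]
 [115 106 101  97 141  87  59  56  67  67  66  79  81  66  48  33  44  80
  120 137 151]
 [132 109 105 122 130  83  80  79  77  73  70  65  63  61  62  57  55  76
  126 152 155]
 [155 131 109 103  99  94 111 115 113 115 114 113 110 109 111 112 103 104
  138 152 154]
 [156 155 117 104 105 107 122 124 128 128 128 127 125 124 122 130 145 153
  154 154 154]
 [155 155 116 104 104 105 105  99 101  91  83  70  65  78  95 115 147 154
  155 154 153]]
```

apply_moves(targets=[{"offset": [0,0,-4],"yaw": -0.117},{"offset": [0,0,-4],"yaw": 0},{"offset": [-3.31,-3.75,0],"yaw": 0},{"offset": [-3.31,-3.75,0],"yaw": 0},{"offset": [-3.31,-3.75,0],"yaw": 0}], fingers=0, force=40)

```text
time_s: 0.72
tcp_pos: [244.2, 531.1, 484.3]
ee_rot: [[-0.993, 0.119, -0.0], [0.119, 0.993, -0.001], [0.0, -0.001, -1.0]]
contact_force: [0.8, 0.1, -0.2]
grip_width: 0.507
gripper_force: 0.0
```

apply_moves(targets=[{"offset": [-3.31,-3.75,0],"yaw": 0},{"offset": [-3.31,-3.75,0],"yaw": 0},{"offset": [-3.46,-3.61,0],"yaw": 0},{"offset": [-3.46,-3.61,0],"yaw": 0},{"offset": [-3.46,-3.61,0],"yaw": 0}])

```text
time_s: 1.35
tcp_pos: [391.0, 328.7, 484.5]
ee_rot: [[-0.993, 0.119, -0.0], [0.119, 0.993, -0.0], [0.0, -0.0, -1.0]]
contact_force: [0.9, 0.2, 0.4]
grip_width: 0.499
gripper_force: 0.0
```

apply_moves(targets=[{"offset": [-3.46,-3.61,0],"yaw": 0},{"offset": [-3.46,-3.61,0],"yaw": 0},{"offset": [-1.59,-4.84,0],"yaw": 0},{"offset": [-1.59,-4.84,0],"yaw": 0},{"offset": [-1.59,-4.84,0],"yaw": 0}])

```text
time_s: 1.98
tcp_pos: [480.4, 98.8, 484.4]
ee_rot: [[-0.993, 0.119, -0.0], [0.119, 0.993, 0.0], [0.0, -0.0, -1.0]]
contact_force: [0.4, -0.5, 0.1]
grip_width: 0.498
gripper_force: 0.0
```

apply_moves(targets=[{"offset": [-1.59,-4.84,0],"yaw": 0},{"offset": [-1.59,-4.84,0],"yaw": 0},{"offset": [-0.38,-5.3,0],"yaw": 0},{"offset": [-0.38,-5.3,0],"yaw": 0},{"offset": [-0.38,-5.3,0],"yaw": 0}])

```text
time_s: 2.6
tcp_pos: [492.3, -160.2, 484.5]
ee_rot: [[-0.993, 0.119, -0.0], [0.119, 0.993, 0.0], [0.0, 0.0, -1.0]]
contact_force: [0.2, 0.4, 0.2]
grip_width: 0.502
gripper_force: 0.0
```

apply_moves(targets=[{"offset": [-0.38,-5.3,0],"yaw": 0},{"offset": [-0.38,-5.3,0],"yaw": 0},{"offset": [-0.38,-5.3,0],"yaw": 0},{"offset": [0,0,3],"yaw": 0},{"offset": [0,0,3],"yaw": 0}])

```text
time_s: 3.22
tcp_pos: [484.7, -318.6, 423.7]
ee_rot: [[-0.993, 0.121, -0.0], [0.121, 0.993, -0.0], [0.0, -0.0, -1.0]]
contact_force: [0.3, -0.1, -0.1]
grip_width: 0.5
gripper_force: 0.0
```

apply_moves(targets=[{"offset": [0,0,6],"yaw": 0},{"offset": [0,0,6],"yaw": 0},{"offset": [0,0,6],"yaw": 0},{"offset": [0,0,4],"yaw": 0},{"offset": [0,0,1.7],"yaw": 0}])

```text
time_s: 3.85
tcp_pos: [484.3, -317.3, 185.2]
ee_rot: [[-0.993, 0.119, -0.004], [0.119, 0.993, 0.002], [0.004, 0.001, -1.0]]
contact_force: [0.6, 0.1, 0.7]
grip_width: 0.502
gripper_force: 0.0
```

apply_moves(targets=[{"offset": [0,0,0],"yaw": 0},{"offset": [0,0,0],"yaw": 0},{"offset": [0,0,0],"yaw": 0},{"offset": [0,0,0],"yaw": 0},{"offset": [0,0,0],"yaw": 0}], fingers=-1, force=50)

```text
time_s: 4.47
tcp_pos: [485.7, -318.4, 189.3]
ee_rot: [[-0.993, 0.12, 0.003], [0.12, 0.993, -0.001], [-0.003, -0.001, -1.0]]
contact_force: [-0.7, 0.6, 8.2]
grip_width: 0.202
gripper_force: 50.0
```

apply_moves(targets=[{"offset": [0,0,-2],"yaw": 0},{"offset": [0,0,-4],"yaw": 0},{"offset": [0,0,-4],"yaw": 0},{"offset": [0,0,-4],"yaw": 0},{"offset": [0,0,-2],"yaw": 0}])

```text
time_s: 5.1
tcp_pos: [484.9, -318.1, 350.9]
ee_rot: [[-0.993, 0.12, 0.003], [0.12, 0.993, -0.001], [-0.003, -0.001, -1.0]]
contact_force: [-0.3, 0.4, -2.3]
grip_width: 0.199
gripper_force: 50.0
```

```bash
python3 - <<'E'
from h import *
s=robot.sense();print({k:np.round(s[k],3) for k in("tcp_pos","contact_force","moment","joint_pos","grip_width")})
print("sleeve",ray("top",[[227,107]],104),ray("top",[[230,126]],0), "tape",ray("top",[[268,139]],15))
cv2.imwrite("pics/top1.png",grab("top"))
cv2.imwrite("pics/side1.png",grab("side"))
t=cv2.imread("pics/top1.png");sd=cv2.imread("pics/side1.png")
cv2.imwrite("pics/z1.png",np.hstack([crop(t,270,180,133,100),crop(sd,250,100,133,100)]))
E
```

```text
{'tcp_pos': array([ 484.863, -318.149,  350.914]), 'contact_force': array([-0.311,  0.391, -2.313]), 'moment': array([ 0.004, -0.122,  0.014]), 'joint_pos': array([-0.014,  0.436,  0.638,  1.875, -0.321,  0.93 ,  2.224]), 'grip_width': np.float64(0.199)}
sleeve [[783.79065535 -62.26650292 104.        ]] [[768.34105359 -61.89780172   0.        ]] tape [[ 729.79266193 -154.85531004   15.        ]]
```

View pics/z1.png

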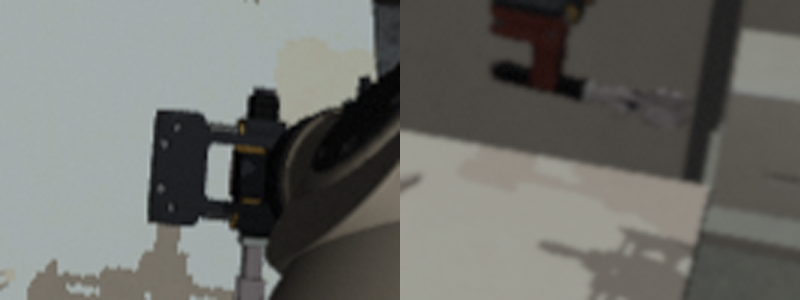

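Top view: the gripper holds the grip at crop (250,170) and the head points to the robot. Side view: the wrench hangs level, with the head at crop (650,105). Next I'll turn it and carry it over to the bolt.

apply_moves(targets=[{"offset": [0,0,0],"yaw": 0.15},{"offset": [0,0,0],"yaw": 0.18},{"offset": [0,0,0],"yaw": 0.18},{"offset": [0,0,0],"yaw": 0.15},{"offset": [0,0,0],"yaw": 0.054}])

```text
time_s: 5.82
tcp_pos: [484.6, -317.3, 346.7]
ee_rot: [[-0.67, 0.742, -0.002], [0.742, 0.67, 0.001], [0.002, -0.001, -1.0]]
contact_force: [0.1, 0.3, -2.1]
grip_width: 0.2
gripper_force: 50.0
```

apply_moves(targets=[{"offset": [1.3,3.55,0],"yaw": 0},{"offset": [1.865,5.065,0],"yaw": 0},{"offset": [1.865,5.065,0],"yaw": 0},{"offset": [1.865,5.065,0],"yaw": 0},{"offset": [1.865,5.065,0],"yaw": 0}])

```text
time_s: 6.45
tcp_pos: [602.5, -91.1, 346.9]
ee_rot: [[-0.672, 0.741, -0.002], [0.741, 0.672, 0.0], [0.001, -0.001, -1.0]]
contact_force: [0.9, -0.8, -2.3]
grip_width: 0.196
gripper_force: 50.0
```

apply_moves(targets=[{"offset": [1.3,3.55,1],"yaw": 0},{"offset": [1.13,3.03,2],"yaw": 0},{"offset": [0,0,2],"yaw": 0},{"offset": [0,0,2.2],"yaw": 0},{"offset": [0,0,0],"yaw": 0}])

```text
time_s: 7.08
tcp_pos: [633.4, -32.0, 273.5]
ee_rot: [[-0.67, 0.742, -0.004], [0.742, 0.67, -0.001], [0.002, -0.004, -1.0]]
contact_force: [0.4, -0.4, -3.1]
grip_width: 0.203
gripper_force: 50.0
```

```bash
python3 - <<'E'
from h import *
s=robot.sense();print({k:np.round(s[k],3) for k in("tcp_pos","ee_rot","contact_force","moment","joint_pos","qd")})
t=grab("top");sd=grab("side")
cv2.imwrite("pics/top2.png",t);cv2.imwrite("pics/side2.png",sd)
cv2.imwrite("pics/z2.png",np.hstack([crop(t,140,160,100,75),crop(sd,190,170,100,75)]))
E
```

```text
{'tcp_pos': array([633.426, -32.037, 273.531]), 'ee_rot': array([[-0.67 ,  0.742, -0.004],
       [ 0.742,  0.67 , -0.001],
       [ 0.002, -0.004, -1.   ]]), 'contact_force': array([ 0.444, -0.446, -3.123]), 'moment': array([-0.147, -0.039, -0.052]), 'joint_pos': array([-0.55 ,  0.668,  0.722,  1.799, -0.553,  0.892,  1.161]), 'qd': array([-0.006, -0.029,  0.026, -0.034,  0.01 ,  0.017, -0.011])}
```

View pics/z2.png

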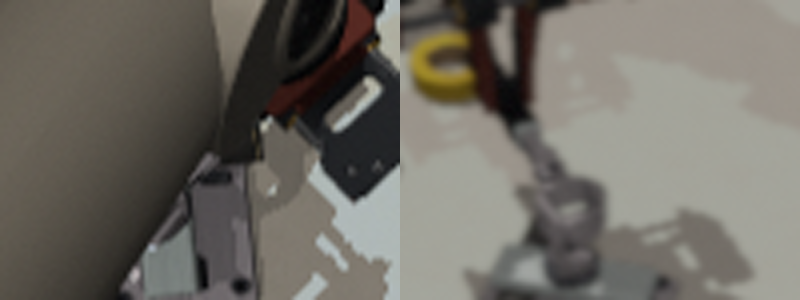

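Top view: the arm hides the bolt. Side view: the head at crop (575,205) hangs just above the bolt collar at crop (572,262). I'll compare predicted and seen positions in the side view.

```bash
python3 - <<'E'
from h import *
s=robot.sense();p=s["tcp_pos"];R=s["ee_rot"];hx=R[:,0]/np.hypot(*R[:2,0])
zu=p[2]-189
soc=np.array([p[0],p[1],0])+116.3*np.array([R[0,0],R[1,0],0]);print("socket",soc,"under",zu)
th=np.linspace(0,2*np.pi,25)
circ=lambda c,r,z:np.c_[c[0]+r*np.cos(th),c[1]+r*np.sin(th),0*th+z]
B=np.array([556.6,55,0])
u0,v0,k=213,205,10
def draw(f,sets):
    im=crop(cv2.imread(f),u0,v0,40,50,400,500)
    for P,c in sets:
        for q in proj("side",P): cv2.circle(im,tuple(int(x) for x in ((q-[u0,v0]+.5)*k)),1,c,-1)
    return im
a=draw("pics/side0.png",[(circ(B,18,51),(0,0,255)),([[*B[:2],64]],(0,255,0))])
b=draw("pics/side2.png",[(circ(soc,21.5,zu+18),(0,0,255)),(circ(soc,21.5,zu),(255,0,0)),(circ(B,18,51),(0,255,255))])
cv2.imwrite("pics/z3.png",np.hstack([a,b]))
print(proj("side",[[*B[:2],64],[*(B[:2]+[10,0]),64],[*(B[:2]+[0,10]),64],[*B[:2],74]]))
E
```

```text
socket [556.60660541  54.10110977   0.        ] under 86.81069482237098
[[231.53118706 231.11245857]
 [227.69809743 230.20229989]
 [230.09856753 233.76880711]
 [231.47866162 228.06847606]]
```

View pics/z3.png

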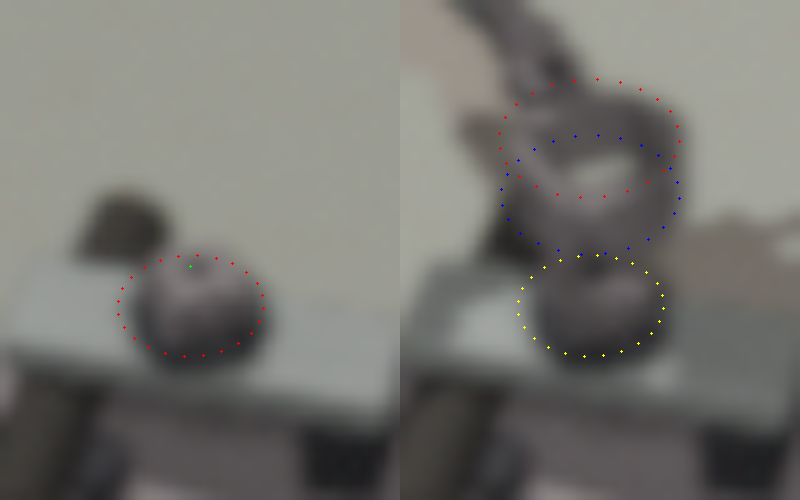

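The head and collar are both displaced from prediction by about the same amount (~1 px), so the alignment is good to 1–2 mm. I'll apply a small correction and descend gently.

apply_moves(targets=[{"offset": [0.16,0.05,0.5],"yaw": 0},{"offset": [0,0,0.5],"yaw": 0},{"offset": [0,0,0.5],"yaw": 0},{"offset": [0,0,0.4],"yaw": 0},{"offset": [0,0,0.3],"yaw": 0}])

```text
time_s: 7.8
tcp_pos: [634.2, -29.2, 253.3]
ee_rot: [[-0.672, 0.74, -0.0], [0.74, 0.672, -0.0], [0.0, -0.0, -1.0]]
contact_force: [-0.5, -0.0, -2.6]
grip_width: 0.2
gripper_force: 50.0
```

apply_moves(targets=[{"offset": [0,0,0.3],"yaw": 0},{"offset": [0,0,0.2],"yaw": 0},{"offset": [0,0,0.2],"yaw": 0},{"offset": [0,0,0.1],"yaw": 0},{"offset": [0,0,0],"yaw": 0}])

```text
time_s: 8.43
tcp_pos: [634.6, -29.6, 246.2]
ee_rot: [[-0.672, 0.741, 0.001], [0.741, 0.672, -0.0], [-0.001, 0.001, -1.0]]
contact_force: [3.3, -2.8, 3.2]
grip_width: 0.199
gripper_force: 50.0
```

```bash
cat >> h.py <<'E'
def st(B=(555.8,55.6)):
    s=robot.sense();p=s["tcp_pos"];F=s["contact_force"];M=s["moment"];R=s["ee_rot"]
    hx=R[:2,0]/np.hypot(*R[:2,0]);r=p[:2]-np.array(B)
    pin=np.array(B)-30*hx;rp=p[:2]-pin;c=lambda a,f:(a[0]*f[1]-a[1]*f[0])/1000
    print("t",round(s["time_s"],2),"tcp",p.round(1),"hdg",np.degrees(np.arctan2(hx[1],hx[0])).round(1),"tilt",R[2,:2].round(3),"F",F.round(1),"M",M.round(2),"r",np.hypot(*r).round(1),np.degrees(np.arctan2(r[1],r[0])).round(1),
      "Tbolt",round(c(r,F)+M[2],2),"Tknuck",round(c(rp,F)+M[2],2),"gw",round(float(s["grip_width"]),3))
E
python3 -c "from h import *;st()"
```

```text
t 8.43 tcp [634.6 -29.6 246.2] hdg 132.2 tilt [-0.001  0.001] F [ 3.3 -2.8  3.2] M [-0.22 -0.05 -0.06] r 116.1 -47.3 Tbolt 0.0 Tknuck -0.01 gw 0.199
```

apply_moves(targets=[{"offset": [-0.15,0,0.1],"yaw": 0},{"offset": [0,0,0.2],"yaw": 0},{"offset": [0,0,0.2],"yaw": 0},{"offset": [0,0,0.1],"yaw": 0},{"offset": [0,0,0],"yaw": 0}])

```text
time_s: 9.05
tcp_pos: [635.3, -30.6, 239.6]
ee_rot: [[-0.672, 0.741, 0.0], [0.741, 0.672, -0.001], [-0.001, -0.0, -1.0]]
contact_force: [3.2, -3.1, -2.0]
grip_width: 0.199
gripper_force: 50.0
```

```bash
python3 -c "from h import *;st()"
```

```text
t 9.05 tcp [635.3 -30.6 239.6] hdg 132.2 tilt [-0.001 -0.   ] F [ 3.2 -3.1 -2. ] M [-0.81 -0.67  0.04] r 117.3 -47.3 Tbolt 0.07 Tknuck 0.06 gw 0.199
```

apply_moves(targets=[{"offset": [-0.1,0,0.1],"yaw": 0},{"offset": [0,0,0.1],"yaw": 0},{"offset": [0,0,0],"yaw": 0},{"offset": [0,0,0],"yaw": 0},{"offset": [0,0,0],"yaw": 0}])

```text
time_s: 9.68
tcp_pos: [635.7, -30.9, 237.6]
ee_rot: [[-0.672, 0.74, -0.0], [0.74, 0.672, 0.0], [0.001, -0.0, -1.0]]
contact_force: [0.3, -1.0, 0.4]
grip_width: 0.202
gripper_force: 50.0
```

```bash
python3 -c "from h import *;st()"
```

```text
t 9.68 tcp [635.7 -30.9 237.6] hdg 132.2 tilt [ 0.001 -0.   ] F [ 0.3 -1.   0.4] M [-0.24  0.01  0.03] r 117.8 -47.2 Tbolt -0.02 Tknuck -0.01 gw 0.202
```

apply_moves(targets=[{"offset": [0,0,0.1],"yaw": 0},{"offset": [0,0,0.1],"yaw": 0},{"offset": [0,0,0],"yaw": 0},{"offset": [0,0,0],"yaw": 0},{"offset": [0,0,0],"yaw": 0}])

```text
time_s: 10.3
tcp_pos: [635.9, -31.0, 235.7]
ee_rot: [[-0.672, 0.74, -0.0], [0.74, 0.672, 0.0], [0.0, 0.0, -1.0]]
contact_force: [1.3, -1.2, 2.9]
grip_width: 0.198
gripper_force: 50.0
```

```bash
python3 - <<'E'
from h import *
st()
sd=grab("side");cv2.imwrite("pics/side3.png",sd)
cv2.imwrite("pics/z4.png",crop(sd,205,195,56,42,800,600))
E
```

```text
t 10.3 tcp [635.9 -31.  235.7] hdg 132.2 tilt [0. 0.] F [ 1.3 -1.2  2.9] M [0.16 0.28 0.03] r 117.9 -47.2 Tbolt 0.05 Tknuck 0.04 gw 0.198
```

View pics/z4.png

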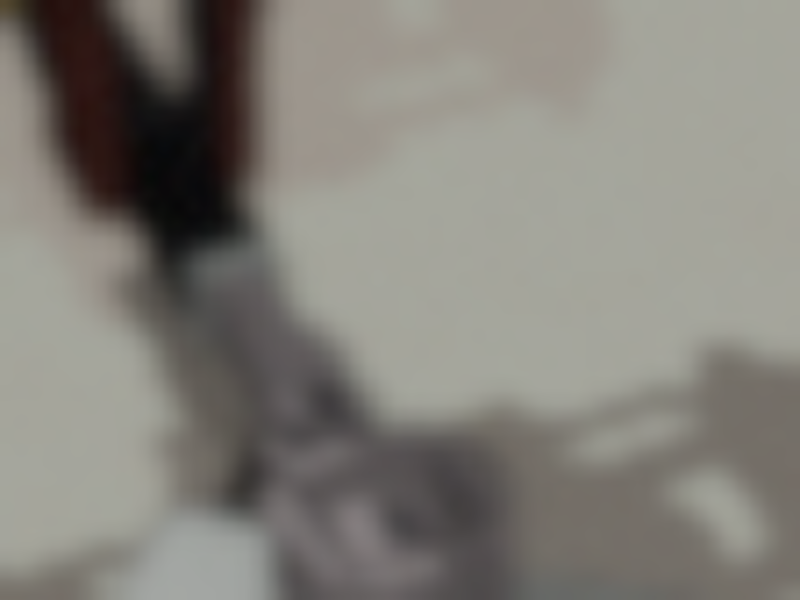

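The socket is over the bolt and down, with the collar carrying the load. I'll ease up 1 mm and start the clockwise arc.

apply_moves(targets=[{"offset": [0,0,-0.1],"yaw": 0},{"offset": [0.003,-0.23,0],"yaw": 0.02},{"offset": [0.003,-0.23,0],"yaw": 0.02},{"offset": [0.003,-0.23,0],"yaw": 0.02},{"offset": [0,0,0],"yaw": 0}])

```text
time_s: 10.98
tcp_pos: [630.4, -35.7, 236.6]
ee_rot: [[-0.626, 0.78, -0.0], [0.78, 0.626, -0.0], [-0.0, -0.0, -1.0]]
contact_force: [0.8, -1.1, 1.3]
grip_width: 0.2
gripper_force: 50.0
```

```bash
sed -i 's/B=(555.8,55.6)/B=(557,55.2)/' h.py; python3 -c "from h import *;st()"
```

```text
t 10.97 tcp [630.4 -35.7 236.6] hdg 128.7 tilt [-0. -0.] F [ 0.8 -1.1  1.3] M [0.04 0.14 0.09] r 116.9 -51.1 Tbolt 0.08 Tknuck 0.08 gw 0.2
```

apply_moves(targets=[{"offset": [0.003,-0.23,0],"yaw": 0.02},{"offset": [0.003,-0.23,0],"yaw": 0.02},{"offset": [0.003,-0.23,0],"yaw": 0.02},{"offset": [0.003,-0.23,0],"yaw": 0.02},{"offset": [0,0,0],"yaw": 0}])

```text
time_s: 11.6
tcp_pos: [623.1, -41.6, 236.8]
ee_rot: [[-0.561, 0.828, 0.0], [0.828, 0.561, -0.001], [-0.001, -0.0, -1.0]]
contact_force: [0.3, -4.1, 1.0]
grip_width: 0.199
gripper_force: 50.0
```

```bash
python3 -c "from h import *;st()"
```

```text
t 11.6 tcp [623.1 -41.6 236.8] hdg 124.2 tilt [-0.001 -0.   ] F [ 0.3 -4.1  1. ] M [-0.66 -0.04  0.25] r 117.2 -55.7 Tbolt 0.02 Tknuck 0.08 gw 0.199
```

apply_moves(targets=[{"offset": [-0.1,-0.2,0],"yaw": 0},{"offset": [0.003,-0.24,0],"yaw": 0.02},{"offset": [0.003,-0.24,0],"yaw": 0.02},{"offset": [0.003,-0.24,0],"yaw": 0.02},{"offset": [0,0,0],"yaw": 0}])

```text
time_s: 12.22
tcp_pos: [616.0, -46.6, 236.7]
ee_rot: [[-0.511, 0.86, 0.0], [0.86, 0.511, 0.0], [0.0, 0.0, -1.0]]
contact_force: [2.8, 0.7, 1.1]
grip_width: 0.199
gripper_force: 50.0
```

```bash
python3 -c "from h import *;st()"
```

```text
t 12.22 tcp [616.  -46.6 236.7] hdg 120.7 tilt [0. 0.] F [2.8 0.7 1.1] M [ 0.15 -0.37 -0.18] r 117.7 -59.9 Tbolt 0.15 Tknuck 0.07 gw 0.199
```

apply_moves(targets=[{"offset": [0.003,-0.2,0],"yaw": 0.025},{"offset": [0.003,-0.23,0],"yaw": 0.02},{"offset": [0.003,-0.23,0],"yaw": 0.02},{"offset": [0.003,-0.23,0],"yaw": 0.02},{"offset": [0,0,0],"yaw": 0}])

```text
time_s: 12.85
tcp_pos: [607.9, -51.0, 236.6]
ee_rot: [[-0.436, 0.9, -0.0], [0.9, 0.436, 0.0], [0.0, -0.0, -1.0]]
contact_force: [0.6, -0.3, 1.6]
grip_width: 0.2
gripper_force: 50.0
```

```bash
python3 -c "from h import *;st()"
```

```text
t 12.85 tcp [607.9 -51.  236.6] hdg 115.9 tilt [ 0. -0.] F [ 0.6 -0.3  1.6] M [ 0.17 -0.06 -0.  ] r 117.8 -64.4 Tbolt 0.05 Tknuck 0.03 gw 0.2
```

apply_moves(targets=[{"offset": [0.003,-0.23,0],"yaw": 0.02},{"offset": [0.003,-0.23,0],"yaw": 0.02},{"offset": [0.003,-0.23,0],"yaw": 0.02},{"offset": [0.003,-0.23,0],"yaw": 0.02},{"offset": [0,0,0],"yaw": 0}])

```text
time_s: 13.48
tcp_pos: [599.5, -54.7, 236.6]
ee_rot: [[-0.363, 0.932, -0.0], [0.932, 0.363, 0.0], [0.0, -0.0, -1.0]]
contact_force: [0.0, 0.1, 1.9]
grip_width: 0.203
gripper_force: 50.0
```

```bash
python3 -c "from h import *;st()"
```

```text
t 13.47 tcp [599.5 -54.7 236.6] hdg 111.3 tilt [ 0. -0.] F [0.  0.1 1.9] M [0.22 0.09 0.11] r 117.8 -68.9 Tbolt 0.12 Tknuck 0.12 gw 0.203
```

apply_moves(targets=[{"offset": [0.003,-0.23,0],"yaw": 0.02},{"offset": [0.003,-0.23,0],"yaw": 0.02},{"offset": [0.003,-0.23,0],"yaw": 0.02},{"offset": [0.003,-0.23,0],"yaw": 0.02},{"offset": [0,0,0],"yaw": 0}])

```text
time_s: 14.1
tcp_pos: [590.8, -57.7, 236.6]
ee_rot: [[-0.287, 0.958, -0.0], [0.958, 0.287, -0.0], [0.0, -0.0, -1.0]]
contact_force: [-0.4, -1.3, 0.7]
grip_width: 0.201
gripper_force: 50.0
```

```bash
python3 - <<'E'
from h import *
st()
sd=grab("side");cv2.imwrite("pics/side4.png",sd)
t=grab("top");cv2.imwrite("pics/top4.png",t)
cv2.imwrite("pics/z5.png",np.hstack([crop(sd,205,195,56,42),crop(t,130,170,104,78)]))
E
```

```text
t 14.1 tcp [590.8 -57.7 236.6] hdg 106.7 tilt [ 0. -0.] F [-0.4 -1.3  0.7] M [0.12 0.03 0.22] r 117.8 -73.3 Tbolt 0.13 Tknuck 0.15 gw 0.201
```

View pics/z5.png

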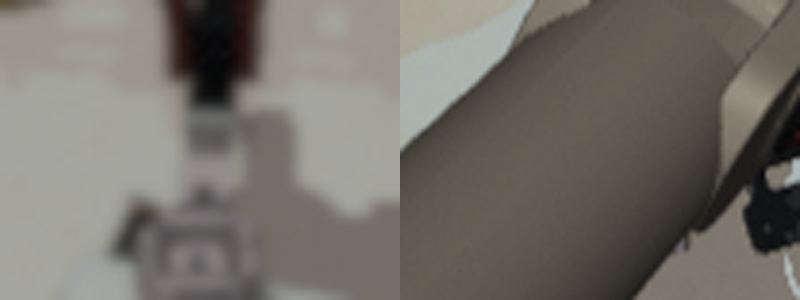

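Side view: the head at crop (195,255) is seated, with the bolt's dimpled top visible inside it, and the wrench is still straight. The top view is hidden by the arm. I'll continue the arc.

apply_moves(targets=[{"offset": [0.003,-0.3,0],"yaw": 0.02},{"offset": [0.003,-0.23,0],"yaw": 0.02},{"offset": [0.003,-0.23,0],"yaw": 0.02},{"offset": [0.003,-0.23,0],"yaw": 0.02},{"offset": [0,0,0],"yaw": 0}])

```text
time_s: 14.82
tcp_pos: [581.4, -60.2, 236.7]
ee_rot: [[-0.21, 0.978, 0.0], [0.978, 0.21, -0.0], [-0.0, 0.0, -1.0]]
contact_force: [0.8, -0.2, 0.5]
grip_width: 0.2
gripper_force: 50.0
```

```bash
python3 -c "
from h import *
for _ in range(3): st();robot.read_camera('side')"
```

```text
t 14.82 tcp [581.4 -60.2 236.7] hdg 102.1 tilt [-0.  0.] F [ 0.8 -0.2  0.5] M [ 0.09 -0.23  0.18] r 117.9 -78.1 Tbolt 0.27 Tknuck 0.24 gw 0.2
t 14.88 tcp [581.4 -60.1 236.7] hdg 102.1 tilt [-0.  0.] F [ 0.5 -0.3  1.1] M [ 0.05 -0.18  0.19] r 117.9 -78.0 Tbolt 0.24 Tknuck 0.22 gw 0.198
t 14.93 tcp [581.4 -60.1 236.7] hdg 102.1 tilt [-0. -0.] F [ 1.6 -1.7  0.4] M [ 0.05 -0.19  0.17] r 117.9 -78.0 Tbolt 0.31 Tknuck 0.28 gw 0.198
```

apply_moves(targets=[{"offset": [0.003,-0.27,0],"yaw": 0.02},{"offset": [0.003,-0.23,0],"yaw": 0.02},{"offset": [0.003,-0.23,0],"yaw": 0.02},{"offset": [0.003,-0.23,0],"yaw": 0.02},{"offset": [0,0,0],"yaw": 0}])

```text
time_s: 15.6
tcp_pos: [571.9, -61.8, 236.7]
ee_rot: [[-0.131, 0.991, 0.0], [0.991, 0.131, -0.0], [-0.0, 0.0, -1.0]]
contact_force: [2.8, -0.9, 1.2]
grip_width: 0.198
gripper_force: 50.0
```

```bash
python3 -c "
from h import *
for _ in range(3): st();robot.read_camera('side')"
```

```text
t 15.6 tcp [571.9 -61.8 236.7] hdg 97.5 tilt [-0.  0.] F [ 2.8 -0.9  1.2] M [-0.04 -0.47  0.13] r 118.0 -82.8 Tbolt 0.44 Tknuck 0.36 gw 0.198
t 15.65 tcp [571.9 -61.8 236.7] hdg 97.5 tilt [-0.  0.] F [ 2.6 -1.1  1.4] M [-0.05 -0.36  0.07] r 118.0 -82.7 Tbolt 0.36 Tknuck 0.29 gw 0.2
t 15.7 tcp [572.  -61.8 236.7] hdg 97.6 tilt [-0. -0.] F [ 2.2 -1.1  0.9] M [-0.09 -0.4   0.14] r 118.0 -82.7 Tbolt 0.39 Tknuck 0.32 gw 0.199
```

apply_moves(targets=[{"offset": [0.003,-0.28,0],"yaw": 0.02},{"offset": [0.003,-0.25,0],"yaw": 0.02},{"offset": [0.003,-0.25,0],"yaw": 0.02},{"offset": [0.003,-0.25,0],"yaw": 0.02},{"offset": [0,0,0],"yaw": 0}])

```text
time_s: 16.38
tcp_pos: [561.7, -62.7, 236.8]
ee_rot: [[-0.051, 0.999, 0.001], [0.999, 0.051, -0.0], [-0.0, 0.0, -1.0]]
contact_force: [3.9, -2.3, -0.1]
grip_width: 0.199
gripper_force: 50.0
```

```bash
python3 -c "
from h import *
for _ in range(3): st();robot.read_camera('side')"
```

```text
t 16.38 tcp [561.7 -62.7 236.8] hdg 92.9 tilt [-0.  0.] F [ 3.9 -2.3 -0.1] M [-0.23 -0.83 -0.01] r 118.0 -87.7 Tbolt 0.44 Tknuck 0.33 gw 0.199
t 16.43 tcp [561.8 -62.7 236.7] hdg 93.0 tilt [-0.  0.] F [ 3.8 -1.9  1. ] M [-0.18 -0.88  0.02] r 118.0 -87.7 Tbolt 0.46 Tknuck 0.35 gw 0.198
t 16.48 tcp [561.8 -62.7 236.7] hdg 93.0 tilt [-0.  0.] F [ 4.  -2.1  1.4] M [-0.2  -0.85 -0.05] r 118.0 -87.7 Tbolt 0.41 Tknuck 0.29 gw 0.198
```

apply_moves(targets=[{"offset": [0.003,-0.25,0],"yaw": 0.02},{"offset": [0.003,-0.25,0],"yaw": 0.02},{"offset": [0.003,-0.25,0],"yaw": 0.02},{"offset": [0,0,0],"yaw": 0},{"offset": [0,0,0],"yaw": 0}])

```text
time_s: 17.15
tcp_pos: [554.3, -62.9, 236.7]
ee_rot: [[0.009, 1.0, 0.001], [1.0, -0.009, -0.0], [-0.0, 0.001, -1.0]]
contact_force: [5.4, -1.8, 1.2]
grip_width: 0.197
gripper_force: 50.0
```

```bash
python3 -c "
from h import *
for _ in range(3): st();robot.read_camera('side')"
```

```text
t 17.15 tcp [554.3 -62.9 236.7] hdg 89.5 tilt [-0.     0.001] F [ 5.4 -1.8  1.2] M [-0.23 -0.94 -0.13] r 118.1 -91.3 Tbolt 0.52 Tknuck 0.35 gw 0.197
t 17.2 tcp [554.3 -62.9 236.7] hdg 89.5 tilt [-0.     0.001] F [ 4.8 -2.6  1.1] M [-0.22 -1.04 -0.06] r 118.1 -91.3 Tbolt 0.51 Tknuck 0.37 gw 0.199
t 17.25 tcp [554.3 -62.9 236.7] hdg 89.5 tilt [-0.     0.001] F [ 4.5 -2.2  1.1] M [-0.24 -1.04 -0.12] r 118.1 -91.3 Tbolt 0.41 Tknuck 0.28 gw 0.193
```

apply_moves(targets=[{"offset": [-0.05,-0.23,0],"yaw": 0.025},{"offset": [0.003,-0.23,0],"yaw": 0.025},{"offset": [0.003,-0.23,0],"yaw": 0.025},{"offset": [0.003,-0.23,0],"yaw": 0.025},{"offset": [0,0,0],"yaw": 0}])

```text
time_s: 17.92
tcp_pos: [544.7, -62.5, 236.5]
ee_rot: [[0.108, 0.994, -0.001], [0.994, -0.108, 0.0], [0.0, -0.001, -1.0]]
contact_force: [3.1, -0.2, 0.7]
grip_width: 0.197
gripper_force: 50.0
```

```bash
python3 -c "
from h import *
for _ in range(3): st();robot.read_camera('side')"
```

```text
t 17.93 tcp [544.7 -62.5 236.5] hdg 83.8 tilt [ 0.    -0.001] F [ 3.1 -0.2  0.7] M [ 0.25 -0.56  0.14] r 118.4 -96.0 Tbolt 0.51 Tknuck 0.42 gw 0.197
t 17.98 tcp [544.7 -62.5 236.5] hdg 83.8 tilt [ 0.    -0.001] F [2.4 0.7 1.4] M [ 0.35 -0.53  0.24] r 118.4 -95.9 Tbolt 0.52 Tknuck 0.45 gw 0.201
t 18.02 tcp [544.8 -62.6 236.5] hdg 83.8 tilt [ 0.    -0.001] F [2.1 1.2 1. ] M [ 0.34 -0.53  0.19] r 118.4 -95.9 Tbolt 0.43 Tknuck 0.37 gw 0.199
```

apply_moves(targets=[{"offset": [0.003,-0.23,0],"yaw": 0.022},{"offset": [0.003,-0.23,0],"yaw": 0.022},{"offset": [0.003,-0.23,0],"yaw": 0.022},{"offset": [0,0,0],"yaw": 0},{"offset": [0,0,0],"yaw": 0}])

```text
time_s: 18.7
tcp_pos: [538.3, -61.7, 236.7]
ee_rot: [[0.173, 0.985, 0.0], [0.985, -0.173, 0.0], [0.0, 0.0, -1.0]]
contact_force: [4.5, 0.7, 0.4]
grip_width: 0.203
gripper_force: 50.0
```

```bash
python3 -c "
from h import *
for _ in range(3): st();robot.read_camera('side')"
```

```text
t 18.7 tcp [538.3 -61.7 236.7] hdg 80.0 tilt [0. 0.] F [4.5 0.7 0.4] M [ 0.56 -0.91  0.06] r 118.3 -99.1 Tbolt 0.57 Tknuck 0.44 gw 0.203
t 18.75 tcp [538.4 -61.7 236.7] hdg 80.0 tilt [0. 0.] F [2.9 1.3 1.4] M [ 0.6  -0.92  0.05] r 118.4 -99.1 Tbolt 0.36 Tknuck 0.28 gw 0.197
t 18.8 tcp [538.3 -61.7 236.7] hdg 80.0 tilt [0. 0.] F [4.4 1.9 1.3] M [ 0.57 -0.88 -0.02] r 118.4 -99.1 Tbolt 0.46 Tknuck 0.34 gw 0.199
```

apply_moves(targets=[{"offset": [0.003,-0.24,0],"yaw": 0.02},{"offset": [0.003,-0.24,0],"yaw": 0.02},{"offset": [0.003,-0.24,0],"yaw": 0.02},{"offset": [0,0,0],"yaw": 0},{"offset": [0,0,0],"yaw": 0}])

```text
time_s: 19.48
tcp_pos: [531.8, -60.3, 236.9]
ee_rot: [[0.233, 0.972, 0.002], [0.972, -0.233, -0.0], [0.0, 0.002, -1.0]]
contact_force: [6.1, 1.9, -0.6]
grip_width: 0.197
gripper_force: 50.0
```

```bash
cat >> h.py <<'E'
def av(n=7,B=np.array([557,55.2])):
    L=[]
    for _ in range(n):
        im=robot.read_camera('side');L.append(robot.sense())
    m=lambda k:np.mean([s[k] for s in L],0)
    p,F,M,R=m("tcp_pos"),m("contact_force"),m("moment"),m("ee_rot");hx=R[:2,0]/np.hypot(*R[:2,0]);r=p[:2]-B
    ty=R[:2,1]/np.hypot(*R[:2,1]);ft=F[:2]@ty;fr=F[:2]@hx;a=np.degrees(np.arctan2(r[1],r[0]));h=np.degrees(np.arctan2(hx[1],hx[0]))
    print("t %.2f tcp %s hdg %.1f lead %.2f r %.1f | Fx %.2f Fy %.2f Fz %.1f Mz %.2f | Tbolt %.2f Tknuck %.2f"%(L[-1]["time_s"],p.round(1),h,((a-h+180+180)%360)-180,np.hypot(*r),fr,ft,F[2],M[2],ft*.117+M[2],ft*.087+M[2]))
    return im
E
python3 -c "from h import *;av()"
```

```text
t 19.82 tcp [531.8 -60.3 236.9] hdg 76.5 lead 1.18 r 118.3 | Fx 3.11 Fy 5.55 Fz -0.2 Mz -0.18 | Tbolt 0.47 Tknuck 0.30
```

apply_moves(targets=[{"offset": [0.003,-0.24,0],"yaw": 0.02},{"offset": [0.003,-0.24,0],"yaw": 0.02},{"offset": [0.003,-0.24,0],"yaw": 0.02},{"offset": [0,0,0],"yaw": 0},{"offset": [0,0,0],"yaw": 0}])

```text
time_s: 20.45
tcp_pos: [525.4, -58.6, 237.2]
ee_rot: [[0.291, 0.957, 0.004], [0.957, -0.291, -0.001], [0.0, 0.004, -1.0]]
contact_force: [7.4, 1.5, -1.3]
grip_width: 0.198
gripper_force: 50.1
```

```bash
python3 - <<'E'
from h import *
im=av();im=cv2.cvtColor(im,cv2.COLOR_RGB2BGR);cv2.imwrite("pics/side5.png",im)
cv2.imwrite("pics/z6.png",crop(im,205,185,64,48,800,600))
E
```

```text
t 20.80 tcp [525.4 -58.6 237.2] hdg 73.1 lead 1.40 r 118.1 | Fx 3.52 Fy 7.01 Fz -0.7 Mz -0.33 | Tbolt 0.49 Tknuck 0.28
```

View pics/z6.png

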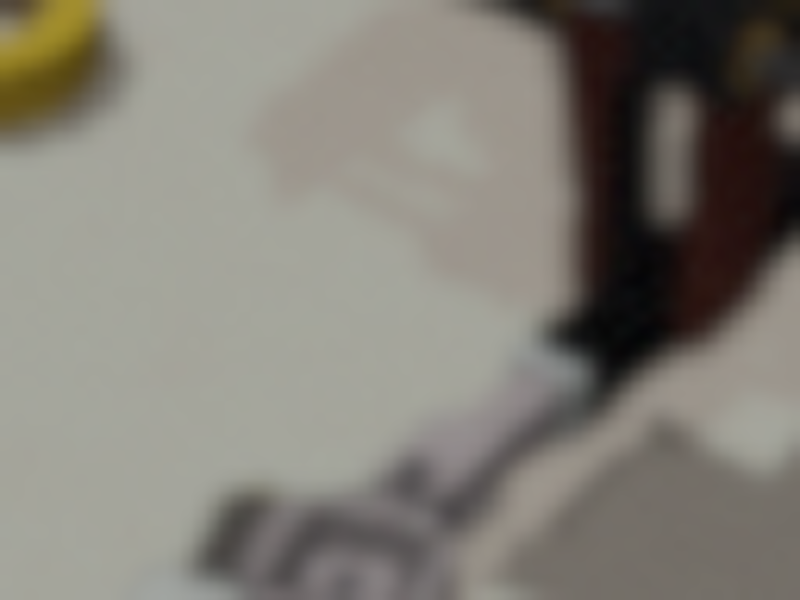

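Side view: the wrench is seated, with the shaft running from crop (590,370) to (400,490). The hole edges look turned relative to the shaft. I'll measure the head's orientation from edge directions on the head-top plane, using the earlier unbent picture as a check.

```bash
cat >> h.py <<'E'
def headang(im,B,z,rad=20,n="side"):
    s=4;N=2*rad*s+1   # patch: world x right, y up, s px/mm
    g=np.arange(N)/s-rad;X,Y=np.meshgrid(B[0]+g,B[1]-g)
    q=proj(n,np.c_[X.ravel(),Y.ravel(),0*X.ravel()+z]).astype(np.float32).reshape(N,N,2)
    w=cv2.GaussianBlur(cv2.remap(cv2.cvtColor(im,cv2.COLOR_BGR2GRAY).astype(np.float32),q[...,0],q[...,1],cv2.INTER_CUBIC),(0,0),3)
    gx,gy=cv2.Sobel(w,cv2.CV_32F,1,0),-cv2.Sobel(w,cv2.CV_32F,0,1)
    m=np.hypot(X-B[0],Y-B[1])<rad-3;c=(gx+1j*gy)[m];v=np.sum(c**4/np.maximum(abs(c),1e-6)**2)
    return np.degrees(np.angle(v))/4%90,abs(v)/np.sum(abs(c)**2)
E
python3 - <<'E'
from h import *
for f,h in(("side3",132.2),("side4",106.7),("side5",73.1)):
    im=cv2.imread(f"pics/{f}.png")
    for B in((557,55.2),(555.5,57)):
      for rad in (14,18): print(f,"handle mod90 %.1f"%(h%90),[tuple(np.round(headang(im,B,z,rad),2)) for z in(66,69)])
E
```

```text
side3 handle mod90 42.2 [(np.float32(34.31), np.float32(0.43)), (np.float32(34.79), np.float32(0.5))]
side3 handle mod90 42.2 [(np.float32(37.52), np.float32(0.33)), (np.float32(37.01), np.float32(0.36))]
side3 handle mod90 42.2 [(np.float32(33.46), np.float32(0.38)), (np.float32(34.25), np.float32(0.46))]
side3 handle mod90 42.2 [(np.float32(36.34), np.float32(0.32)), (np.float32(37.36), np.float32(0.32))]
side4 handle mod90 16.7 [(np.float32(21.43), np.float32(0.26)), (np.float32(21.72), np.float32(0.21))]
side4 handle mod90 16.7 [(np.float32(23.71), np.float32(0.34)), (np.float32(21.95), np.float32(0.38))]
side4 handle mod90 16.7 [(np.float32(21.48), np.float32(0.33)), (np.float32(23.36), np.float32(0.25))]
side4 handle mod90 16.7 [(np.float32(25.25), np.float32(0.36)), (np.float32(23.0), np.float32(0.35))]
side5 handle mod90 73.1 [(np.float32(3.99), np.float32(0.32)), (np.float32(1.23), np.float32(0.38))]
side5 handle mod90 73.1 [(np.float32(0.41), np.float32(0.38)), (np.float32(88.68), np.float32(0.41))]
side5 handle mod90 73.1 [(np.float32(5.1), np.float32(0.35)), (np.float32(3.06), np.float32(0.29))]
side5 handle mod90 73.1 [(np.float32(2.02), np.float32(0.36)), (np.float32(89.7), np.float32(0.39))]
```

The head sits at about 90°, against 73° for the handle. The bolt torque has stayed at ≈0.48 N·m over the last steps. So the knuckle has given and is near its stop, and I stop tightening here. Next I'll relax the side loads.

apply_moves(targets=[{"offset": [0.1,0.1,0],"yaw": 0},{"offset": [0.05,0.1,0],"yaw": 0},{"offset": [0,0.1,0],"yaw": 0},{"offset": [0,0,0],"yaw": 0},{"offset": [0,0,0],"yaw": 0}])

```text
time_s: 21.42
tcp_pos: [527.1, -58.6, 236.7]
ee_rot: [[0.291, 0.957, -0.0], [0.957, -0.291, -0.001], [-0.001, 0.0, -1.0]]
contact_force: [3.1, -4.9, 1.6]
grip_width: 0.202
gripper_force: 50.0
```

```bash
python3 -c "
from h import *
im=av(4);cv2.imwrite('pics/side6.png',cv2.cvtColor(im,cv2.COLOR_RGB2BGR))"
```

```text
t 21.62 tcp [527.1 -58.6 236.7] hdg 73.1 lead 2.20 r 117.7 | Fx -4.05 Fy 3.33 Fz 1.4 Mz -0.08 | Tbolt 0.31 Tknuck 0.21
```

apply_moves(targets=[{"offset": [-0.07,0.1,0],"yaw": 0},{"offset": [0,0.05,0],"yaw": -0.01},{"offset": [0,0,0],"yaw": 0},{"offset": [0,0,-0.2],"yaw": 0},{"offset": [0,0,-0.2],"yaw": 0}])

```text
time_s: 22.25
tcp_pos: [528.5, -58.8, 240.3]
ee_rot: [[0.28, 0.96, -0.001], [0.96, -0.28, -0.0], [-0.001, -0.001, -1.0]]
contact_force: [3.3, -3.4, -6.5]
grip_width: 0.199
gripper_force: 50.0
```

```bash
python3 -c "
from h import *
av(2)"
```

```text
t 22.35 tcp [528.6 -58.8 240.4] hdg 73.8 lead 2.24 r 117.5 | Fx -3.62 Fy 2.43 Fz -5.3 Mz -0.10 | Tbolt 0.18 Tknuck 0.11
```

apply_moves(targets=[{"offset": [-0.08,0.08,-0.2],"yaw": 0},{"offset": [0,0,-0.3],"yaw": 0},{"offset": [0,0,-0.4],"yaw": 0},{"offset": [0,0,-0.5],"yaw": 0},{"offset": [0,0,-0.5],"yaw": 0}])

```text
time_s: 22.98
tcp_pos: [529.6, -57.7, 259.6]
ee_rot: [[0.278, 0.961, -0.001], [0.961, -0.278, 0.004], [0.004, -0.002, -1.0]]
contact_force: [4.0, 7.5, -7.6]
grip_width: 0.2
gripper_force: 50.0
```

apply_moves(targets=[{"offset": [0,0,-1],"yaw": 0},{"offset": [0,0,-2],"yaw": 0},{"offset": [0,0,-2],"yaw": 0},{"offset": [0,0,-2],"yaw": 0},{"offset": [0,0,0],"yaw": 0}])

```text
time_s: 23.6
tcp_pos: [529.7, -60.3, 331.3]
ee_rot: [[0.28, 0.96, 0.003], [0.96, -0.28, 0.0], [0.001, 0.003, -1.0]]
contact_force: [0.4, 0.3, -2.9]
grip_width: 0.2
gripper_force: 50.0
```

```bash
python3 - <<'E'
from h import *
im=cv2.cvtColor(av(3),cv2.COLOR_RGB2BGR);cv2.imwrite("pics/side7.png",im)
t=grab("top");cv2.imwrite("pics/top7.png",t)
print(robot.sense()["joint_pos"].round(2))
p=proj("side",[[536,55,100]])[0];u,v=int(p[0])-40,int(p[1])-45
cv2.imwrite("pics/z7.png",np.hstack([crop(im,u,v,80,72,500,450),cv2.resize(t,(300,225)).copy() if 0 else crop(t,140,180,80,120,300,450)]))
E
```

```text
t 23.75 tcp [529.2 -59.8 329.7] hdg 73.7 lead 2.66 r 118.3 | Fx 0.32 Fy -0.62 Fz -2.8 Mz 0.01 | Tbolt -0.06 Tknuck -0.04
[-0.83  0.59  1.13  2.02 -0.66  0.96  0.36]
```

View pics/z7.png

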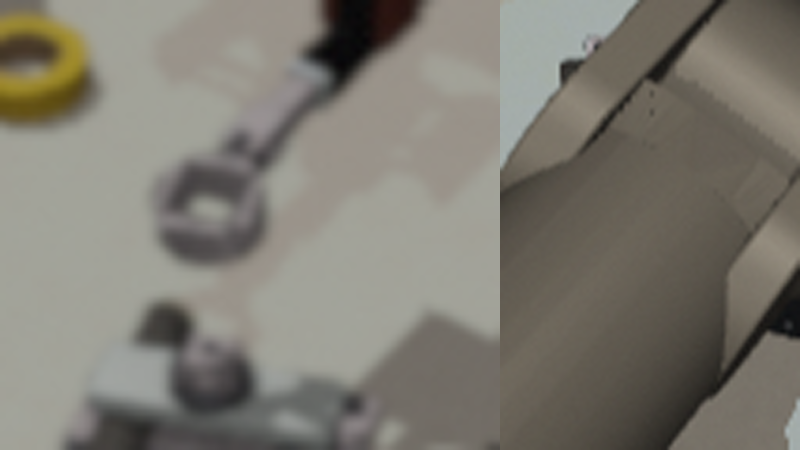

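The head is clearly bent anticlockwise of the handle: the shaft runs from crop (315,80) to (235,150), and the head centre is at (210,210). The wrench is clear of the bolt. Next I'll carry it to open bench on the right.

apply_moves(targets=[{"offset": [-3,0,0],"yaw": 0},{"offset": [-5,0,0],"yaw": 0},{"offset": [-5,0,0],"yaw": 0},{"offset": [-5,0,0],"yaw": 0},{"offset": [-4,0,0],"yaw": 0}])

```text
time_s: 24.42
tcp_pos: [466.6, -272.9, 329.1]
ee_rot: [[0.282, 0.96, -0.001], [0.96, -0.282, -0.0], [-0.0, -0.001, -1.0]]
contact_force: [0.4, 0.1, -2.8]
grip_width: 0.198
gripper_force: 50.0
```

```bash
python3 -c "
from h import *
av(2);print(robot.sense()['joint_pos'].round(2))"
```

```text
t 24.52 tcp [ 464.5 -276.7  330. ] hdg 73.3 lead 1.13 r 344.5 | Fx -2.40 Fy -0.44 Fz -1.9 Mz -0.04 | Tbolt -0.09 Tknuck -0.08
[-0.37  0.57  1.08  2.   -0.62  0.95  0.74]
```

apply_moves(targets=[{"offset": [-1,0,3],"yaw": 0},{"offset": [0,0,4],"yaw": 0},{"offset": [0,0,3],"yaw": 0},{"offset": [0,0,2],"yaw": 0},{"offset": [0,0,1],"yaw": 0}])

```text
time_s: 25.15
tcp_pos: [464.7, -280.8, 198.6]
ee_rot: [[0.28, 0.96, -0.001], [0.96, -0.28, -0.0], [-0.001, -0.001, -1.0]]
contact_force: [-1.4, -2.7, 1.7]
grip_width: 0.199
gripper_force: 50.0
```

apply_moves(targets=[{"offset": [0,0,0.5],"yaw": 0},{"offset": [0,0,0.3],"yaw": 0},{"offset": [0,0,0.1],"yaw": 0},{"offset": [0,0,0.1],"yaw": 0},{"offset": [0,0,0],"yaw": 0}])

```text
time_s: 25.78
tcp_pos: [465.0, -280.8, 189.9]
ee_rot: [[0.28, 0.96, 0.001], [0.96, -0.28, -0.0], [-0.0, 0.001, -1.0]]
contact_force: [-0.8, -2.5, 2.5]
grip_width: 0.2
gripper_force: 50.0
```

```bash
python3 -c "
from h import *
av(2)"
```

```text
t 25.88 tcp [ 465.  -280.8  189.8] hdg 73.7 lead 0.96 r 348.4 | Fx -2.77 Fy -0.47 Fz 2.6 Mz 0.08 | Tbolt 0.02 Tknuck 0.04
```

apply_moves(targets=[{"offset": [0,0,0.1],"yaw": 0},{"offset": [0,0,0.1],"yaw": 0},{"offset": [0,0,0.1],"yaw": 0},{"offset": [0,0,0],"yaw": 0},{"offset": [0,0,0],"yaw": 0}])

```text
time_s: 26.5
tcp_pos: [464.6, -281.3, 189.5]
ee_rot: [[0.281, 0.96, 0.002], [0.96, -0.281, 0.003], [0.003, 0.002, -1.0]]
contact_force: [-9.0, 5.8, 37.6]
grip_width: 0.198
gripper_force: 50.0
```

```bash
python3 -c "
from h import *
av(2);print(robot.sense()['moment'])"
```

```text
t 26.60 tcp [ 464.6 -281.3  189.5] hdg 73.7 lead 0.97 r 349.0 | Fx 3.49 Fy -9.53 Fz 38.4 Mz 0.11 | Tbolt -1.00 Tknuck -0.72
[1.56154802 2.0764324  0.09536229]
```

Firm, flat bench contact. I'll ease off and release.

apply_moves(targets=[{"offset": [0,0,-0.15],"yaw": 0},{"offset": [0,0,-0.12],"yaw": 0},{"offset": [0,0,0],"yaw": 0},{"offset": [0,0,0],"yaw": 0},{"offset": [0,0,0],"yaw": 0}])

```text
time_s: 27.22
tcp_pos: [465.0, -280.9, 189.6]
ee_rot: [[0.28, 0.96, 0.0], [0.96, -0.28, 0.0], [0.0, 0.0, -1.0]]
contact_force: [-1.9, -2.1, 7.1]
grip_width: 0.203
gripper_force: 50.0
```

apply_moves(targets=[{"offset": [0,0,0],"yaw": 0},{"offset": [0,0,0],"yaw": 0},{"offset": [0,0,0],"yaw": 0},{"offset": [0,0,0],"yaw": 0},{"offset": [0,0,0],"yaw": 0}], fingers=0)

```text
time_s: 27.85
tcp_pos: [464.9, -280.7, 189.3]
ee_rot: [[0.28, 0.96, -0.0], [0.96, -0.28, 0.0], [0.0, -0.0, -1.0]]
contact_force: [0.1, -0.9, -0.1]
grip_width: 0.496
gripper_force: 0.0
```

apply_moves(targets=[{"offset": [0,0,-1],"yaw": 0},{"offset": [0,0,-3],"yaw": 0},{"offset": [0,0,-5],"yaw": 0},{"offset": [0,0,-6],"yaw": 0},{"offset": [0,0,-5],"yaw": 0}])

```text
time_s: 28.48
tcp_pos: [464.4, -281.1, 392.0]
ee_rot: [[0.281, 0.96, 0.001], [0.96, -0.281, -0.0], [0.0, 0.001, -1.0]]
contact_force: [1.3, 0.2, 0.2]
grip_width: 0.498
gripper_force: 0.0
```

```bash
python3 - <<'E'
from h import *
t=grab("top");s=grab("side");cv2.imwrite("pics/top8.png",t);cv2.imwrite("pics/side8.png",s)
st();print(robot.sense()["joint_pos"].round(2))
a=cv2.imread("pics/top0.png");b=cv2.imread("pics/side0.png")
for n,x,y in(("side",s,b),):
    g=cv2.cvtColor(x,cv2.COLOR_BGR2GRAY)
    K=cv2.inRange(x,(0,0,0),(45,45,45));K=K.copy()
    # black grip of the wrench near its expected pixel
    p=proj("side",[[464,-281,18]])[0];print(p)
cv2.imwrite("pics/z8.png",np.hstack([cv2.resize(s[110:340,150:400],(500,460)),cv2.resize(t[170:400,225:375],(300,460))]))
E
```

```text
t 28.57 tcp [ 465.3 -282.5  394.5] hdg 73.7 tilt [-0.001  0.008] F [ 0.3 -0.2 -0.8] M [-0.08  0.02 -0.04] r 349.9 -105.2 Tbolt 0.07 Tknuck 0.06 gw 0.5
[-0.43  0.5   1.17  1.93 -0.53  1.06  0.68]
[298.14865218 178.35364142]
```

View pics/z8.png

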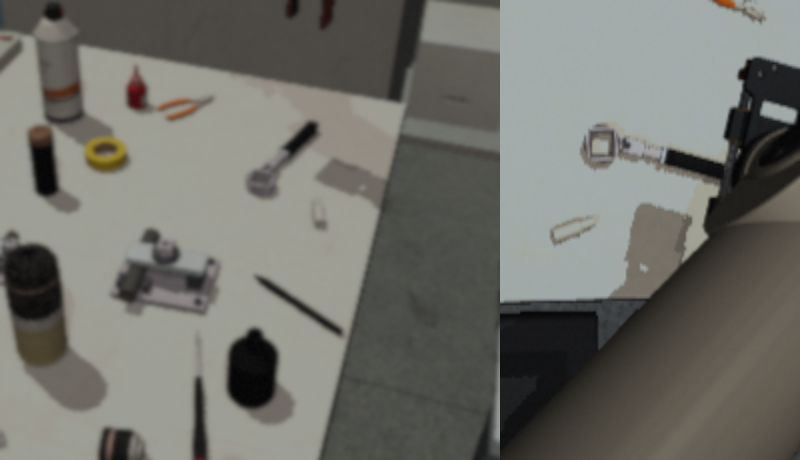

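The wrench lies flat and bent: its head is at crop (262,182) in the side view and (602,145) in the top view, well clear of the clamp. The bystanders are in place and the gripper is well up. I'll hand in.

```bash
python3 -c "
from plant import robot
print(robot.close_job())"
```

```text
the job is handed in; nothing more can be done
None
```

I fitted the wrench on the bolt and tightened it clockwise until the knuckle gave near its stop, by my estimate, with bolt torque holding at about 0.48 N·m. I then stopped, laid the wrench flat well clear of the clamp with the other things left in place, and handed the job in at about 29 s (no result came back).

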